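# Shim the rocking stirrer

### The job

The low magnetic stirrer rocks because its front foot by the control knob (the front right corner, seen from the robot) has lost its pad and hangs clear of the bench. With the fingertips, push the wooden wedge along the bench, thin end first, squarely under that foot until it sits snug and the rocking stops, without jacking the stirrer up off its other feet. Then press down with the fingertips on top of the case right above that foot to check that it no longer gives, and let go; slide the wedge only, never pick it up, and leave the stirrer and everything around it where they stand.

Things in the scene. Friction and masses are not known exactly. Their poses are not given: they have to be found in the camera images.
- stirrer: Low white magnetic stirrer, about 2.2 kg, loose: case 170 (x) x 190 (y) mm, underside 14 mm, top 56 mm above the bench. Origin: middle of the case at bench height; x to its rear (the front, with a black knob sticking 14 mm out near its right end, faces the robot), y to its left, z up. Rubber feet 26 mm across, 14 mm high at (62, 72), (-62, 72), (62, -72) mm. Level at rest.
- short_foot (a point): Centre of the underside of the foot without its pad: a bare stub 22 mm across at (-62, -72) mm in the stirrer's frame, 8 mm above the bench. About 3 to 4 N down on this corner rocks it down 8 mm; about 9 N up under the stub begins to lift the stirrer off its other feet.
- press_spot (a point): The spot to press: on the top face of the case (56 mm above the bench) straight above the short foot. The square ceramic plate on the case (6 mm higher) begins 20 mm farther to the rear.
- wedge: Wooden wedge shim, about 80 g, flat on the bench, thin end roughly towards the short foot: 100 mm long (x), 44 mm wide (y). Its height falls evenly from 20 mm at the heel (x -50 mm) to 2 mm at the toe (x +50 mm): 8 mm high 33 mm behind the toe. Origin: middle of its underside; z up. Sliding it takes about 1 N; at a push of about 6 N it is snug under the foot. Friction keeps it there.
- wedge_heel (a point): Middle of the wedge's upright heel face (44 mm wide, 20 mm high), 10 mm above the bench.
- wedge_toe (a point): Middle of the wedge's thin front edge.
- amber_bottle: Bystander: amber reagent bottle, 68 mm across, 135 mm tall, standing left of the wedge. Origin: centre of its underside.
- white_jar: Bystander: white square jar with a black cap, 72 x 72 mm, 107 mm tall, right of the stirrer. Origin: centre of its underside.
- beaker: Bystander: glass beaker, 70 mm across, 85 mm tall, on the left. Origin: centre of its underside.
- spatula: Bystander: steel spatula, 180 mm long, lying on the right. Origin: middle of its underside.
- stopper: Bystander: rubber stopper, 32 mm across, 30 mm tall, on the right. Origin: centre of its underside.
There are look-alikes about, which are no part of the job. There is more than one size of the wedge; the one meant has the size given above.

How it is judged:
By the outcome, as a careful person would: the job done as asked, in the order asked, and still so for the second after the job is handed in, with the robot touching nothing.
It also fails if it takes over 69 s, if anything falls off the work surface, if the arm or the gripper's body presses on something with over 40 N, if the wrist force passes 120 N, or if a joint passes its speed limit or range.

### The arm

A 6-joint arm with a two-finger parallel gripper is mounted at the origin on the work surface. World frame = base frame: x ahead of the robot, y to its left, z up, the work surface at z = 0. Lengths are in m, angles in rad, forces in N, time in s.
With the tool pointing down it reaches from about 0.25 to 0.775 m from the base axis. Payload 4 kg.
Tool frame: the origin (TCP) lies at the very end of the fingers, on their centre line; the grasp point (between the pads) lies 19 mm behind it; z points along the fingers, y is the direction in which the jaws open and shut (so a half turn about z gives the same grasp; the last joint's range is limited). The gripper opens to 85 mm and grips with 20 to 120 N. Pads are 22 mm wide; open, the fingers measure 114 mm over their backs; the gripper's body (76 mm by 85 mm) begins 54 mm behind the grasp point. The pads swing forward as they close: fully open they stand 13 mm farther back than shut.
Start: joints at [-1.229, 0.087, 1.371, -0, 1.684, -0.103], TCP at [0.237, -0.497, 0.231] pointing down, gripper open.
Joint ranges: [-3.1, 3.1], [-0.76, 2.03], [0.27, 2.55], [-1.08, 4.22], [0.17, 2.65], [-2.57, 2.57]. Speed limits (rad/s): [2.79, 2.79, 3.14, 3.14, 3.14, 3.14].

### API

Orientations are given as a unit quaternion [w, x, y, z].
In Python, from rig import r, viewer gives the robot as it stands. The module is installed in compiled form; this text tells all that it offers.
- The arm moves only by the tool play_rows, never from a script. Its argument "increments" is one flat list of numbers, 5 for each row, row after row: the gripper command: -1 is fully open, 1 is shut, values between are in proportion, then the shift along the tool's x, y, z in m, then the turn about the tool's z in degrees. A call has 1 to 8 rows; each row is the pose to reach, as a shift and turn from the pose measured when the call began, along the tool's axes at that moment; what a row does not reach only later rows make up. A row lasts 1/8 s, in which the tool goes at most 62.5 mm and 10.7 degrees, less where a joint would pass 70% of its speed; a pose out of reach is approached as far as the arm can. A call with a gripper value outside its range is refused whole. The fingers move at their own pace and stop on an object; "force" is the grip in N (left out, the last holds). Time passes only in rows, so rows that repeat a pose let the fingers close. It gives the time, the measured TCP pose, the force and the opening at its end, in the units of the state.
- r.sense(): the state, without advancing time (a new reading comes with each control period).
- viewer.camera(name): name is "scene" or "top" or "wrist"; returns the picture (420x560x3 uint8, blue, green, red); there is no depth.
- viewer.camera_model(name): a dict with "vfov" (degrees; the focal length in pixels is half the picture's height over the tangent of half this angle, whatever the lens; pixels are square), "cx", "cy" (the principal point, pixels), "D" ([k1, k2, p1, p2, k3] as OpenCV has them; the pictures are not rectified), "rvec" (rotation vector, rad) and "tvec" (3), from world to camera coordinates, as OpenCV has them; the wrist camera has in their place "hand_eye" (4x4, takes a point from camera to tool coordinates, whose origin is the TCP and whose axes are the flange's). Camera axes: x right, y down, z forward; pixel columns grow to the right and rows downward; lengths in m; the calibration is good to about 2 mm. A picture is of the moment at which its call begins: read the wrist's pose just before it. camera_model takes no time and is no camera call.
- r.finish_job(): hands the job in, once; it reports no verdict.
The state is a dict: "time_s": time; "joints": joint angles; "joint_vel": joint speeds; "joint_efforts": joint torques, N m; "ee_pos": TCP position; "tcp_rot": TCP orientation; "contact_force": force on the tool from outside, world axes, zero at the start; "torque": the same for the moment, N m; "gripper_width": finger opening in m.
Only numpy, scipy, OpenCV 4.12 (cv2) and the standard library are available. Lean on these libraries where they do the work, as an engineer would, in place of code of your own. Each camera call takes 0.05 s, during which the arm holds its last target. There are 200 camera calls.

## Working session

There is one attempt and no reset: what is moved stays moved. The work goes in short steps, Python scripts to look and compute and a tool call to move; the robot and the scene stay as the last step left them, time stands still between calls to the robot, and variables do not carry over. Pictures are saved under pics/ and viewed, about 8 in all and at most 12, crops included, and the job is handed in when it is done.

Besides the shell and the picture viewer there is one more tool, called after "Emit:" as name(argument=value, ...) on one line, values as JSON. play_rows: Moves the arm, as the interface text tells. Its arguments: {"type":"object","properties":{"increments":{"type":"array","items":{"type":"number"}},"force":{"type":"number"}},"required":["increments"]}

```bash
mkdir -p pics
cat > h.py <<'E'
import numpy as np, cv2
from rig import r, viewer
from scipy.spatial.transform import Rotation as R
def model(n, s=None):
    m=viewer.camera_model(n); f=210/np.tan(np.radians(m['vfov'])/2)
    K=np.array([[f,0,m['cx']],[0,f,m['cy']],[0,0,1]]); D=np.array(m['D'],float)
    if 'rvec' in m:
        Rm=cv2.Rodrigues(np.array(m['rvec'],float))[0]; t=np.array(m['tvec'],float).ravel()
    else:
        H=np.array(m['hand_eye']); q=s['tcp_rot']; T=np.eye(4)
        T[:3,:3]=R.from_quat([q[1],q[2],q[3],q[0]]).as_matrix(); T[:3,3]=s['ee_pos']
        W=np.linalg.inv(T@H); Rm=W[:3,:3]; t=W[:3,3]
    return K,D,Rm,t
def ray(M,uv):
    K,D,Rm,t=M; p=cv2.undistortPoints(np.array([[uv]],float),K,D)[0,0]
    d=Rm.T@np.array([p[0],p[1],1]); return -Rm.T@t, d/np.linalg.norm(d)
def onz(M,uv,z):
    o,d=ray(M,uv); return o+d*(z-o[2])/d[2]
def tri(A,B):
    (o1,d1),(o2,d2)=A,B
    s=np.linalg.lstsq(np.c_[d1,-d2],o2-o1,rcond=None)[0]
    a,b=o1+s[0]*d1,o2+s[1]*d2; return (a+b)/2, np.linalg.norm(a-b)
def proj(M,P):
    K,D,Rm,t=M; return cv2.projectPoints(np.array(P,float).reshape(-1,3),cv2.Rodrigues(Rm)[0],t,K,D)[0][:,0]
E
python3 - <<'E'
from h import *
s=r.sense(); print(s)
for n in ('scene','top','wrist'):
    cv2.imwrite(f'pics/{n}0.png',viewer.camera(n))
E
```

```text
{'time_s': 0.0, 'joints': array([-1.22908175e+00,  8.79826271e-02,  1.37226453e+00, -2.06266788e-05,
        1.68357782e+00, -1.03087396e-01]), 'joint_vel': array([-0.00131549,  0.0007512 , -0.00021377, -0.00038227,  0.00045061,
        0.00104963]), 'joint_efforts': array([ 1.25172483e-04, -3.51866162e+01, -3.13273680e+01, -2.30850956e-04,
        1.09167068e-02,  1.38445841e-05]), 'ee_pos': array([ 0.23648412, -0.49601944,  0.2301188 ]), 'tcp_rot': array([-1.10701050e-03,  9.75370317e-01,  2.20570848e-01, -1.43034238e-04]), 'contact_force': array([ 0.95390324, -0.78567473,  0.60920767]), 'torque': array([-0.01991637, -0.00322349, -0.00862469]), 'gripper_width': 0.08550621457630869}
```

View pics/top0.png

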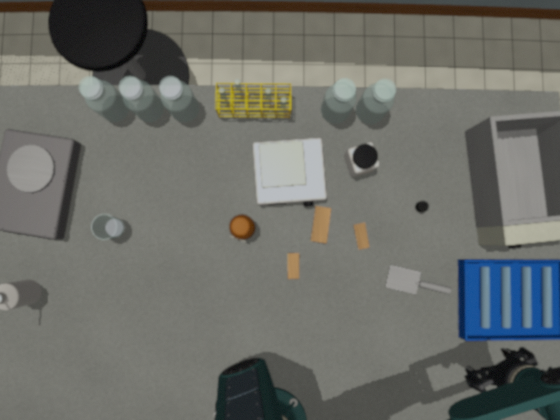

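View pics/scene0.png

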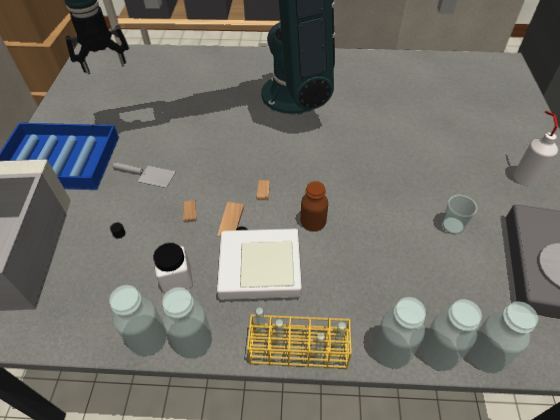

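The top view shows the stirrer at (290,170) with its knob at (308,204). There are three wooden wedges: (321,224), (361,235) and (293,265). The first is the largest and points at the front right corner, so it is probably the one meant. I'll confirm that in an enlarged crop.

Run:
```python
from h import *
a=cv2.imread('pics/top0.png')[125:285,230:390]; b=cv2.imread('pics/scene0.png')[170:310,165:325]
a=cv2.resize(a,(480,480),interpolation=cv2.INTER_CUBIC)
b=cv2.resize(b,(320,280),interpolation=cv2.INTER_CUBIC)
c=np.zeros((480,800,3),np.uint8); c[:,:480]=a; c[:280,480:]=b
cv2.imwrite('pics/crop0.png',c)
M=model('top')
for p in [(321,224),(361,235),(293,265),(308,204),(325,200)]: print(p,onz(M,p,0.01))
```

```text
(321, 224) [ 0.55586325 -0.13888154  0.01      ]
(361, 235) [ 0.52582684 -0.25132519  0.01      ]
(293, 265) [ 0.44111236 -0.0610776   0.01      ]
(308, 204) [ 0.61170562 -0.10225046  0.01      ]
(325, 200) [ 0.62336287 -0.1500201   0.01      ]
```

View pics/crop0.png

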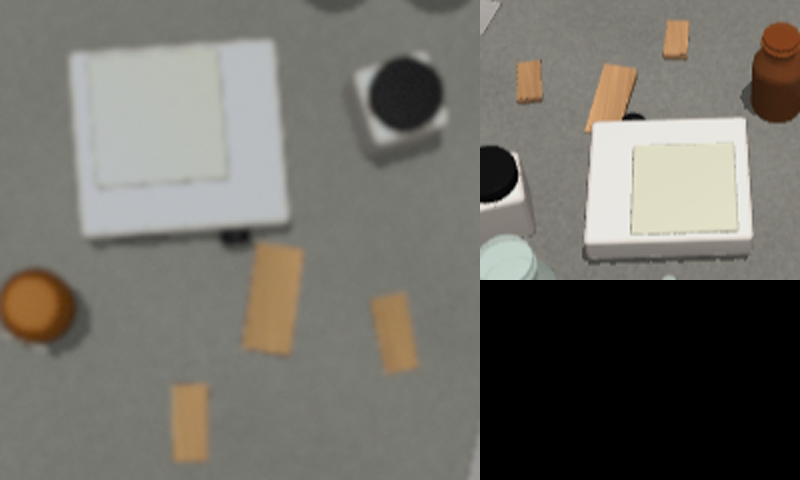

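The crop confirms the wedge: (275,298) in the crop, (321,224) in the top view, is the biggest, about 100 x 44 mm. The ones at (395,333) and (190,422) in the crop are clearly smaller. Next I'll bring the wrist camera over it.

Emit:
play_rows(increments=[0,0.05,-0.025,0,3,0,0.1,-0.05,0,6,0,0.15,-0.075,0,9,0,0.2,-0.1,0,12,0,0.25,-0.125,0,15,0,0.3,-0.15,0,18,0,0.34,-0.175,0,21,0,0.36,-0.185,0,21])

```text
time_s: 1.15
ee_pos: [0.4827, -0.1718, 0.2304]
tcp_rot: [-0.001, 0.999, 0.041, -0.001]
contact_force: [0.2, 1.0, -0.3]
gripper_width: 0.0427
```

Run:
```python
from h import *
import pickle
s=r.sense(); im=viewer.camera('wrist'); cv2.imwrite('pics/w1.png',im); pickle.dump(s,open('w1.pkl','wb'))
q=s['tcp_rot'];print(s['ee_pos'],R.from_quat([q[1],q[2],q[3],q[0]]).as_matrix().round(3),s['gripper_width'])
print(np.array(viewer.camera_model('wrist')['hand_eye']).round(3))
```

```text
[ 0.48272201 -0.17179004  0.23035895] [[ 0.997  0.081 -0.001]
 [ 0.081 -0.997  0.002]
 [-0.001 -0.003 -1.   ]] 0.04267308497864137
[[ 0.    -0.948 -0.319  0.083]
 [ 1.    -0.     0.001 -0.   ]
 [-0.001 -0.319  0.948 -0.143]
 [ 0.     0.     0.     1.   ]]
```

View pics/w1.png

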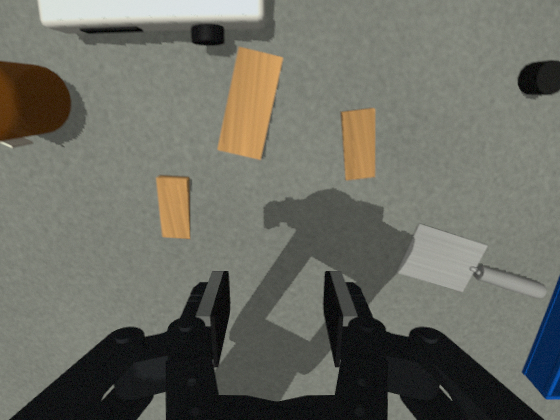

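This wrist view shows the chosen wedge at (250,103), toe at the top edge (264,53) and heel at (241,154). The stirrer's front edge is at row 20 and the knob at (208,33). I'll take a second view from further forward.

Emit:
play_rows(increments=[0,0.04,-0.015,-0.01,0,0,0.08,-0.03,-0.03,0,0,0.11,-0.04,-0.05,0,0,0.11,-0.04,-0.05,0,0,0.11,-0.04,-0.05,0])

```text
time_s: 1.82
ee_pos: [0.5893, -0.1221, 0.2795]
tcp_rot: [-0.002, 0.999, 0.041, -0.001]
contact_force: [0.6, -0.5, 0.6]
gripper_width: 0.0425
```

Run:
```python
from h import *
import pickle
s=r.sense(); im=viewer.camera('wrist'); cv2.imwrite('pics/w2.png',im); pickle.dump(s,open('w2.pkl','wb'))
print(s['ee_pos'])
# corner extraction of wedge by colour in both views
for n in ('w1','w2'):
    im=cv2.imread(f'pics/{n}.png'); hsv=cv2.cvtColor(im,cv2.COLOR_BGR2HSV)
    m=cv2.inRange(hsv,(8,90,90),(25,255,255)); c,_=cv2.findContours(m,0,2)
    M=model('wrist',pickle.load(open(n+'.pkl','rb')))
    for k in c:
        if cv2.contourArea(k)>800:
            e=cv2.approxPolyDP(k,0.04*cv2.arcLength(k,True),True)[:,0]
            print(n,cv2.contourArea(k),[(p.tolist(),onz(M,p,.0)[:2].round(4).tolist()) for p in e])
```

```text
[ 0.58934762 -0.12213953  0.27949422]
w1 1784.0 [([157, 177], [0.4737, -0.0425]), ([162, 236], [0.405, -0.0465]), ([189, 238], [0.4052, -0.0775]), ([188, 177], [0.4763, -0.0762])]
w1 2086.5 [([373, 108], [0.5637, -0.2636]), ([341, 112], [0.5569, -0.2315]), ([346, 179], [0.488, -0.2464]), ([374, 176], [0.4938, -0.2762])]
w1 4640.5 [([239, 47], [0.6097, -0.1246]), ([218, 149], [0.5089, -0.1077]), ([259, 159], [0.5018, -0.1514]), ([282, 58], [0.603, -0.1671])]
w2 1270.0 [([388, 200], [0.5623, -0.2632]), ([364, 204], [0.5546, -0.234]), ([365, 254], [0.4868, -0.2465]), ([389, 251], [0.4936, -0.2775])]
w2 2930.0 [([89, 185], [0.5508, 0.1104]), ([32, 211], [0.5099, 0.1905]), ([38, 244], [0.4634, 0.1888]), ([81, 240], [0.4747, 0.128]), ([56, 199], [0.5289, 0.1557]), ([97, 219], [0.5062, 0.1037])]
w2 2959.0 [([282, 153], [0.6092, -0.1262]), ([263, 234], [0.5039, -0.111]), ([297, 242], [0.4964, -0.1557]), ([316, 161], [0.6031, -0.1677])]
```

View pics/w2.png

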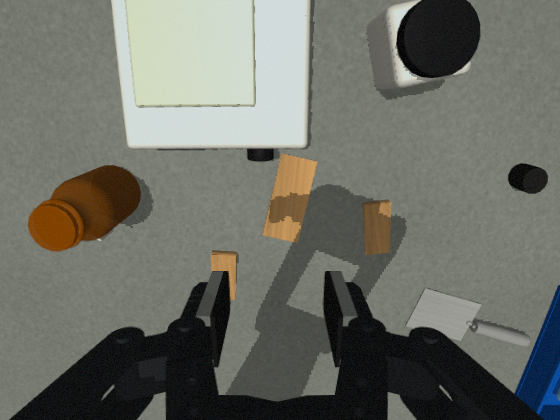

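Run:
```python
from h import *
import pickle
M1=model('wrist',pickle.load(open('w1.pkl','rb')));M2=model('wrist',pickle.load(open('w2.pkl','rb')));T=model('top');S=model('scene')
for n,a,b in [('heelL',(218,149),(263,234)),('heelR',(260,159),(297,242)),('toeL',(239,47),(282,153)),('toeR',(282,58),(316,161))]:
    P,e=tri(ray(M1,a),ray(M2,b));print(n,P.round(4),round(e,4),'z.02:',onz(M1,a,.02).round(4),onz(M2,b,.02).round(4))
for n,a,b in [('FR',(308,147.5),(326,198.7)),('FL',(128,148.5),(257.5,204))]:
    P,e=tri(ray(M2,a),ray(T,b));print(n,P.round(4),round(e,4),onz(M2,a,.056).round(4),onz(T,b,.056).round(4))
# refine front edges: subpixel - white mask in w2
im=cv2.imread('pics/w2.png');h=cv2.cvtColor(im,cv2.COLOR_BGR2GRAY)
rows=[]
for c in range(135,305,10):
    col=h[130:170,c].astype(int); rows.append((c,130+int(np.argmin(np.diff(col)))+1))
P=np.array([onz(M2,p,.056) for p in rows]);k=np.polyfit(P[:,1],P[:,0],1);print('front edge slope yaw deg',-np.degrees(np.arctan(k[0])),'resid',np.std(P[:,0]-np.polyval(k,P[:,1])))
cs=[]
for rw in range(10,142,10):
    row=h[rw,285:335].astype(int); cs.append((285+int(np.argmin(np.diff(row)))+1,rw))
Q=np.array([onz(M2,p,.056) for p in cs]);k2=np.polyfit(Q[:,0],Q[:,1],1);print('right edge yaw',np.degrees(np.arctan(k2[0])),'resid',np.std(Q[:,1]-np.polyval(k2,Q[:,0])))
x=(k[0]*k2[1]+k[1])/(1-k[0]*k2[0]);y=k2[0]*x+k2[1];print('corner',x,y)
a=np.arctan(k2[0]); a=(a-np.arctan(k[0]))/2
u=np.array([np.cos(a),np.sin(a)]);v=np.array([-u[1],u[0]])
o=np.array([x,y])+85*u/1e3+95*v/1e3; f=o-.062*u-.072*v
print('yaw',np.degrees(a),'origin',o,'foot',f)
for n,M in (('w2',M2),('top',T),('scene',S)):
    C=[np.r_[o+sx*.085*u+sy*.095*v,.056] for sx in(-1,1) for sy in (-1,1)]
    print(n,proj(M,C).round(1).tolist())
```

```text
heelL [ 0.5123 -0.1111  0.0212] 0.0003 z.02: [ 0.512  -0.1108  0.02  ] [ 0.5118 -0.1112  0.02  ]
heelR [ 0.5059 -0.1534  0.0228] 0.0003 z.02: [ 0.5053 -0.1531  0.02  ] [ 0.5048 -0.1538  0.02  ]
toeL [ 0.6095 -0.1256  0.0039] 0.0012 z.02: [ 0.6073 -0.1268  0.02  ] [ 0.6122 -0.1257  0.02  ]
toeR [ 6.030e-01 -1.674e-01  5.000e-04] 0.0006 z.02: [ 0.601 -0.167  0.02 ] [ 0.6064 -0.1653  0.02  ]
FR [ 0.6239 -0.1506  0.0428] 0.0032 [ 0.6255 -0.151   0.056 ] [ 0.6229 -0.1475  0.056 ]
FL [0.608  0.0382 0.0485] 0.001 [0.6096 0.0354 0.056 ] [0.607  0.0377 0.056 ]
front edge slope yaw deg 4.572382652520067 resid 0.00048758482420419084
right edge yaw 4.915281409035545 resid 0.00028329322304133757
corner 0.6244571880999104 -0.150209293304199
yaw 4.743832030777806 origin [ 0.70130943 -0.04850515] foot [ 0.64547628 -0.12538596]
w2 [[307.1, 148.4], [124.5, 149.1], [311.4, -39.3], [104.1, -35.0]]
top [[327.0, 198.1], [257.0, 203.3], [321.9, 136.3], [252.4, 141.3]]
scene [[220.6, 230.0], [298.3, 227.6], [216.2, 291.9], [302.2, 289.2]]
```

The wedge measures 99 x 43 mm with heel z about 21 mm, which fits the description. Its yaw is -8.4°, against +4.7° for the stirrer, and the foot is at about (0.6455,-0.1255). I'll close the fingers to about 10 mm so both push on the heel, and go down behind it.

Emit:
play_rows(increments=[0.76,-0.05,-0.002,0.0,4,0.76,-0.1,-0.003,0.03,8,0.76,-0.1105,-0.003,0.08,13,0.76,-0.1105,-0.003,0.13,13,0.76,-0.1105,-0.003,0.18,13,0.76,-0.1105,-0.003,0.22,13,0.76,-0.1105,-0.003,0.22,13,0.76,-0.1105,-0.003,0.22,13])

```text
time_s: 2.88
ee_pos: [0.4786, -0.128, 0.0612]
tcp_rot: [-0.002, 0.997, -0.073, -0.0]
contact_force: [-0.1, -0.2, 0.3]
gripper_width: 0.0101
```

```bash
cat > st.py <<'E'
from h import *
s=r.sense();q=s['tcp_rot'];m=R.from_quat([q[1],q[2],q[3],q[0]]).as_matrix()
print(s['time_s'],s['ee_pos'].round(4),'yaw',np.degrees(np.arctan2(m[1,0],m[0,0])).round(2),s['contact_force'].round(2),s['gripper_width'].round(4),'zaxis',m[:,2].round(4))
E
python3 st.py
```

```text
Traceback (most recent call last):
  File "st.py", line 3, in <module>
    print(s['time_s'],s['ee_pos'].round(4),'yaw',np.degrees(np.arctan2(m[1,0],m[0,0])).round(2),s['contact_force'].round(2),s['gripper_width'].round(4),'zaxis',m[:,2].round(4))
                                                                                                                            ^^^^^^^^^^^^^^^^^^^^^^^^
AttributeError: 'float' object has no attribute 'round'
```

Emit:
play_rows(increments=[0.76,0,0,0.03,0,0.76,0,0,0.05,0,0.76,0,0,0.054,0,0.76,0,0,0.054,0,0.76,0.006,0,0.054,0,0.76,0.012,0,0.054,0,0.76,0.017,0,0.054,0,0.76,0.017,0,0.054,0])

```text
time_s: 3.88
ee_pos: [0.496, -0.1303, 0.0073]
tcp_rot: [-0.002, 0.997, -0.073, -0.0]
contact_force: [-0.4, -0.0, 0.7]
gripper_width: 0.0104
```

```bash
sed -i "s/s\['gripper_width'\].round(4)/s['gripper_width']/" st.py
cat >> st.py <<'E'
import sys
if len(sys.argv)>1:
    im=viewer.camera('wrist'); cv2.imwrite(f'pics/{sys.argv[1]}.png',im)
    M=model('wrist',s)
    hsv=cv2.cvtColor(im,cv2.COLOR_BGR2HSV); c,_=cv2.findContours(cv2.inRange(hsv,(8,90,60),(25,255,255)),0,2)
    for k in c:
        if cv2.contourArea(k)>1500: e=cv2.approxPolyDP(k,0.03*cv2.arcLength(k,True),True)[:,0]; print([(p.tolist(),onz(M,p,0)[:2].round(4).tolist()) for p in e])
E
python3 st.py w3
```

```text
3.875 [ 0.496  -0.1303  0.0073] yaw -8.34 [-0.36 -0.03  0.7 ] 0.010421241354958876 zaxis [ 2.0e-04  3.5e-03 -1.0e+00]
[([559, 99], [0.5625, -0.2598]), ([494, 122], [0.5564, -0.2314]), ([518, 266], [0.4861, -0.2469]), ([559, 253], [0.4898, -0.2673])]
[([219, 17], [0.611, -0.1245]), ([224, 276], [0.502, -0.1056]), ([330, 276], [0.4947, -0.1556]), ([335, 18], [0.6042, -0.1685])]
```

View pics/w3.png

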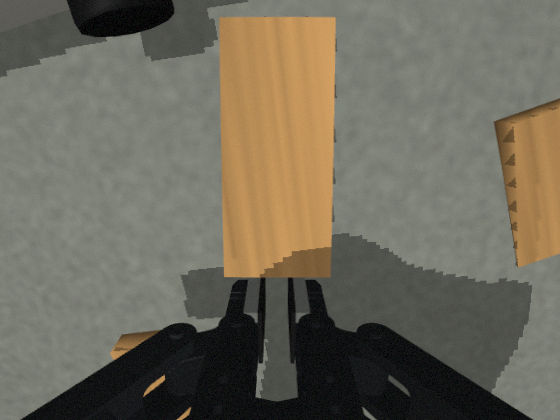

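The fingers sit centred just behind the heel: heel edge at columns 224–330, fingers at 235–320, row 276. I'll push and steer the wedge counter-clockwise.

Emit:
play_rows(increments=[0.76,0.003,0,0,0,0.76,0.0065,-0.0004,0,-1,0.76,0.01,-0.0008,0,-2.2,0.76,0.0135,-0.0012,0,-3.4,0.76,0.017,-0.0015,0,-4.6,0.76,0.02,-0.0018,0,-5.6,0.76,0.023,-0.002,0,-6.5,0.76,0.023,-0.002,0,-6.5])

```text
time_s: 4.92
ee_pos: [0.5191, -0.1316, 0.0072]
tcp_rot: [-0.002, 1.0, -0.016, 0.0]
contact_force: [0.8, 0.3, -0.0]
gripper_width: 0.0104
```

```bash
python3 st.py w4
```

```text
4.925 [ 0.5191 -0.1316  0.0072] yaw -1.83 [ 0.81  0.33 -0.01] 0.010391983471862659 zaxis [ 3.0e-04  3.6e-03 -1.0e+00]
[([559, 185], [0.5625, -0.2606]), ([496, 200], [0.5562, -0.2316]), ([502, 330], [0.4855, -0.2477]), ([559, 316], [0.4922, -0.2777])]
[([354, 22], [0.6294, -0.1647]), ([237, 41], [0.6239, -0.1194]), ([224, 272], [0.5244, -0.1067]), ([330, 279], [0.5192, -0.157])]
```

View pics/w4.png

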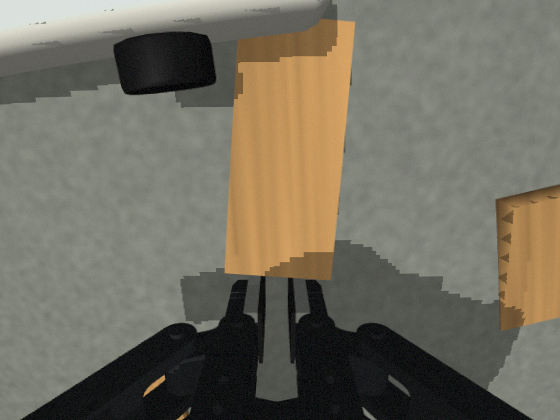

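The knob is at (165,62). The wedge lags the tool by about 4°: its heel runs from (225,272) to (330,279), and only the right finger touches. I'll shift right a little and turn more while pushing.

Emit:
play_rows(increments=[0.76,-0.004,0.002,0,-2,0.76,-0.003,0.004,0,-5,0.76,0.001,0.004,0,-7,0.76,0.004,0.004,0,-8,0.76,0.007,0.004,0,-8,0.76,0.01,0.004,0,-8,0.76,0.013,0.004,0,-8,0.76,0.013,0.004,0,-8])

```text
time_s: 5.98
ee_pos: [0.5323, -0.136, 0.0072]
tcp_rot: [-0.002, 0.999, 0.054, 0.001]
contact_force: [-0.7, -0.0, 0.4]
gripper_width: 0.0102
```

```bash
python3 st.py w5
```

```text
5.975 [ 0.5323 -0.136   0.0072] yaw 6.16 [-0.74 -0.02  0.37] 0.010157778605780722 zaxis [ 8.0e-04  3.6e-03 -1.0e+00]
[([558, 254], [0.5602, -0.2701]), ([482, 255], [0.5559, -0.2315]), ([470, 374], [0.4857, -0.2473]), ([526, 367], [0.4925, -0.2783])]
[([363, 62], [0.6323, -0.1595]), ([245, 77], [0.6215, -0.1136]), ([218, 265], [0.5375, -0.1077]), ([323, 280], [0.535, -0.158])]
```

Emit:
play_rows(increments=[0.76,-0.006,0,0,0,0.76,-0.012,0,-0.02,0,0.3,-0.014,0,-0.06,3,-0.27,-0.014,0,-0.09,6,-0.27,-0.014,0,-0.1,9,-0.27,-0.014,0,-0.1,9,-0.27,-0.014,0,-0.1,9])

```text
time_s: 6.9
ee_pos: [0.5174, -0.1377, 0.1062]
tcp_rot: [-0.002, 1.0, -0.024, -0.0]
contact_force: [-0.9, -0.2, -0.0]
gripper_width: 0.0544
```

```bash
python3 st.py w6
python3 - <<'E'
from h import *
s=r.sense();M=model('wrist',s);h=cv2.cvtColor(cv2.imread('pics/w6.png'),cv2.COLOR_BGR2HSV)
c,_=cv2.findContours(cv2.inRange(h,(8,90,60),(25,255,255)),0,2)
for k in c:
  if cv2.contourArea(k)>1500:
    e=cv2.approxPolyDP(k,0.03*cv2.arcLength(k,True),True)[:,0]; print([(p.tolist(),onz(M,p,.02)[:2].round(4).tolist()) for p in e])
E
```

```text
6.9 [ 0.5174 -0.1377  0.1062] yaw -2.8 [-0.94 -0.15 -0.03] 0.05442012720826369 zaxis [-8.0e-04  4.3e-03 -1.0e+00]
[([459, 148], [0.5612, -0.2689]), ([407, 157], [0.5562, -0.2318]), ([420, 247], [0.4859, -0.2468]), ([460, 237], [0.4927, -0.2775])]
[([302, 24], [0.6448, -0.1596]), ([282, 57], [0.6256, -0.146]), ([233, 65], [0.6224, -0.1137]), ([235, 183], [0.543, -0.1084]), ([300, 183], [0.5408, -0.1553])]
[([459, 148], [0.5643, -0.2585]), ([407, 157], [0.5597, -0.2244]), ([420, 247], [0.4951, -0.2381]), ([460, 237], [0.5014, -0.2664])]
[([302, 24], [0.6411, -0.1581]), ([282, 57], [0.6235, -0.1456]), ([233, 65], [0.6205, -0.1159]), ([235, 183], [0.5476, -0.1111]), ([300, 183], [0.5455, -0.1541])]
```

View pics/w6.png

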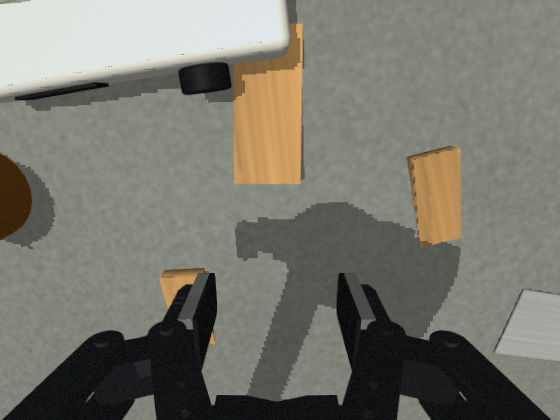

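The wedge's heel middle is at (0.5466,-0.1326) and its yaw is -2.8°. In the image the heel runs (235,183)–(300,183) and the stirrer's front right corner is at (290,45). The heel is already on the wanted line and only yaw is missing. I'll straddle the wedge without gripping it and turn it with the fingertips.

Emit:
play_rows(increments=[-0.27,0.03,-0.003,0,0,-0.27,0.059,-0.0065,0.02,0,-0.27,0.059,-0.0065,0.05,0,-0.27,0.059,-0.0065,0.08,0,-0.27,0.059,-0.0065,0.1,0,-0.27,0.059,-0.0065,0.103,0,-0.13,0.059,-0.0065,0.103,0,-0.13,0.059,-0.0065,0.103,0])

```text
time_s: 7.95
ee_pos: [0.5774, -0.1339, 0.0042]
tcp_rot: [-0.002, 1.0, -0.024, 0.0]
contact_force: [0.6, 0.1, -0.4]
gripper_width: 0.0485
```

```bash
python3 st.py w7
```

```text
7.95 [ 0.5774 -0.1339  0.0042] yaw -2.8 [ 0.57  0.12 -0.41] 0.048522739710666556 zaxis [ 0.001   0.0037 -1.    ]
[([537, 296], [0.5631, -0.2618]), ([476, 311], [0.5567, -0.2314]), ([479, 357], [0.528, -0.2375]), ([531, 405], [0.4904, -0.2748]), ([558, 313], [0.5522, -0.2756])]
[([332, 135], [0.6447, -0.1596]), ([317, 224], [0.6064, -0.153]), ([225, 239], [0.6011, -0.1117]), ([228, 366], [0.5301, -0.1062]), ([325, 366], [0.5277, -0.1564])]
```

Emit:
play_rows(increments=[-0.13,0,0,0,-4,-0.13,0,-0.0005,0,-8,-0.13,0,-0.001,0,-11,-0.13,0,-0.0015,0,-13,-0.13,0,-0.002,0,-15,-0.13,0,-0.0025,0,-17,-0.13,0,-0.0025,0,-18.5,-0.13,0,-0.0025,0,-18.5])

```text
time_s: 9.0
ee_pos: [0.5779, -0.1315, 0.0046]
tcp_rot: [-0.002, 0.991, 0.137, 0.001]
contact_force: [0.7, -0.7, 2.0]
gripper_width: 0.0486
```

```bash
python3 st.py w8
```

```text
9.0 [ 0.5779 -0.1315  0.0046] yaw 15.7 [ 0.66 -0.66  2.03] 0.048593455967746765 zaxis [ 0.002   0.0033 -1.    ]
[([261, 230], [0.6019, -0.1177]), ([231, 263], [0.5824, -0.1085]), ([215, 357], [0.5279, -0.1128]), ([311, 371], [0.5327, -0.1631]), ([339, 244], [0.605, -0.1534])]
```

Emit:
play_rows(increments=[-0.13,0,0,0,5,-0.2,0,0,0,10,-0.2,0,0,0,10,-0.27,0,0,-0.02,10,-0.27,0,0,-0.06,10,-0.27,-0.03,-0.005,-0.1,10,-0.27,-0.057,-0.01,-0.1,10,-0.27,-0.057,-0.01,-0.1,10])

```text
time_s: 10.05
ee_pos: [0.5188, -0.1375, 0.1046]
tcp_rot: [-0.002, 0.999, 0.05, 0.001]
contact_force: [-0.9, -0.0, 0.6]
gripper_width: 0.0543
```

```bash
cat > wm.py <<'E'
from h import *
import sys
s=r.sense();n=sys.argv[1];im=viewer.camera('wrist');cv2.imwrite(f'pics/{n}.png',im);M=model('wrist',s)
h=cv2.cvtColor(im,cv2.COLOR_BGR2HSV)
c,_=cv2.findContours(cv2.inRange(h,(8,90,60),(25,255,255)),0,2)
print(s['time_s'],s['ee_pos'],s['tcp_rot'])
for k in c:
  if cv2.contourArea(k)>1000:
    e=cv2.approxPolyDP(k,0.03*cv2.arcLength(k,True),True)[:,0]; print([(p.tolist(),onz(M,p,.02)[:2].round(4).tolist(),onz(M,p,.002)[:2].round(4).tolist()) for p in e])
g=cv2.cvtColor(im,cv2.COLOR_BGR2GRAY)
# stirrer right-front corner as predicted
u=np.array([.9966,.0827]);v=np.array([-u[1],u[0]]);o=np.array([.7013,-.0485])
C=[np.r_[o-.085*u+sy*.095*v,.056] for sy in(-1,-.5,0)]; print('pred front edge',proj(M,C).round(1).tolist())
for p in proj(M,C)[1:]:
    q=p.round().astype(int); col=g[max(q[1]-20,0):q[1]+20,q[0]].astype(int); print('edge row',max(q[1]-20,0)+np.argmin(np.diff(col))+1,'at col',q[0])
E
python3 wm.py w9
```

```text
10.05 [ 0.51883488 -0.13747452  0.10458557] [-1.77046244e-03  9.98756019e-01  4.98230857e-02  9.69824987e-04]
[([194, 261], [0.4859, -0.0815], [0.4767, -0.0777]), ([155, 257], [0.4861, -0.0536], [0.4769, -0.0476]), ([149, 264], [0.48, -0.0491], [0.4704, -0.0428]), ([156, 323], [0.43, -0.0534], [0.4165, -0.0473]), ([177, 291], [0.46, -0.0695], [0.4488, -0.0648]), ([192, 284], [0.4671, -0.0805], [0.4565, -0.0766])]
[([464, 178], [0.5646, -0.2582], [0.5616, -0.2684]), ([413, 179], [0.5602, -0.2239], [0.5569, -0.2313]), ([411, 268], [0.4959, -0.2371], [0.4875, -0.2456]), ([451, 264], [0.5017, -0.2657], [0.4938, -0.2765])]
[([312, 61], [0.6249, -0.148], [0.6267, -0.1494]), ([255, 62], [0.6209, -0.1141], [0.6224, -0.1129]), ([244, 184], [0.5454, -0.1131], [0.541, -0.1118]), ([309, 184], [0.5497, -0.1557], [0.5456, -0.1578])]
pred front edge [[323.1, 55.2], [228.4, 53.5], [134.8, 53.2]]
edge row 56 at col 228
edge row 53 at col 135
```

View pics/w9.png

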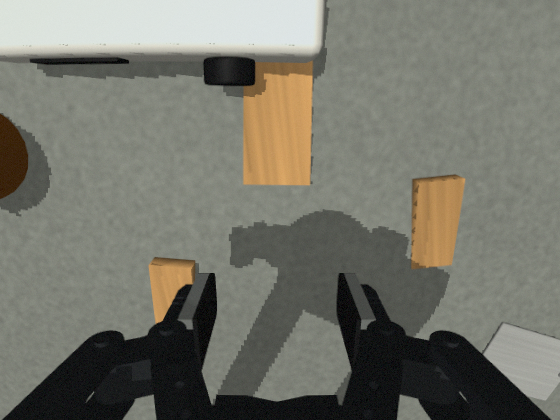

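The wedge is now square: heel middle (0.5476,-0.1344), yaw 5.8°, and its centreline is within about 1 mm of the foot. The stirrer's edge is where it was (within 3 px). I'll set the fingers behind the heel again.

Emit:
play_rows(increments=[0.76,-0.003,-0.0005,0,1,0.76,-0.003,-0.0005,0.03,1,0.76,-0.003,-0.0005,0.06,1,0.76,-0.001,-0.0005,0.09,1,0.76,0.0,-0.0005,0.0976,1,0.76,0.0,-0.0005,0.0976,1,0.76,0.004,-0.0005,0.0976,1,0.76,0.006,-0.0005,0.0976,1])

```text
time_s: 11.1
ee_pos: [0.5271, -0.1363, 0.0081]
tcp_rot: [-0.001, 0.999, 0.041, 0.002]
contact_force: [0.2, 0.0, 0.2]
gripper_width: 0.01
```

Emit:
play_rows(increments=[0.76,0.004,0,0,0,0.76,0.008,0,0,0,0.76,0.012,0,0,0,0.76,0.016,0,0,0,0.76,0.02,0,0,0,0.76,0.02,0,0,0])

```text
time_s: 11.85
ee_pos: [0.5476, -0.1346, 0.0081]
tcp_rot: [-0.001, 0.999, 0.041, 0.003]
contact_force: [0.6, -0.3, -0.8]
gripper_width: 0.01
```

```bash
python3 st.py; python3 wm.py w10
```

```text
11.85 [ 0.5476 -0.1346  0.0081] yaw 4.73 [ 0.56 -0.31 -0.76] 0.010029672746149876 zaxis [ 0.0055  0.0028 -1.    ]
11.85 [ 0.54755874 -0.1346242   0.00811147] [-0.00130974  0.99914468  0.04123631  0.00278626]
[([537, 269], [0.5718, -0.2443], [0.5639, -0.2602]), ([476, 277], [0.5662, -0.2179], [0.5575, -0.2303]), ([468, 378], [0.5126, -0.2295], [0.4965, -0.2434]), ([484, 389], [0.5061, -0.2396], [0.4892, -0.255]), ([524, 379], [0.513, -0.2585], [0.4969, -0.2765]), ([558, 284], [0.5653, -0.2567], [0.5565, -0.2744])]
[([234, 129], [0.6182, -0.1132], [0.6167, -0.1112]), ([223, 276], [0.5583, -0.1114], [0.5485, -0.1091]), ([327, 276], [0.5619, -0.1544], [0.5526, -0.1581]), ([331, 129], [0.6212, -0.1483], [0.62, -0.1511])]
pred front edge [[359.7, 128.0], [179.8, 128.0], [9.2, 130.9]]
edge row 129 at col 180
edge row 132 at col 9
```

Emit:
play_rows(increments=[0.76,0.002,0,0,0,0.76,0.004,0,0,0,0.76,0.0055,0,0,0,0.76,0.0055,0,0,0])

```text
time_s: 12.4
ee_pos: [0.5531, -0.1341, 0.0081]
tcp_rot: [-0.001, 0.999, 0.041, 0.003]
contact_force: [-0.4, 0.9, -0.7]
gripper_width: 0.0101
```

Emit:
play_rows(increments=[0.76,0.001,0,0,0,0.76,0.0015,0,0,0,0.76,0.0015,0,0,0])

```text
time_s: 12.78
ee_pos: [0.5546, -0.134, 0.0081]
tcp_rot: [-0.001, 0.999, 0.041, 0.003]
contact_force: [-0.5, -0.1, 0.3]
gripper_width: 0.01
```

Emit:
play_rows(increments=[0.76,0.0007,0,0,0,0.76,0.001,0,0,0,0.76,0.001,0,0,0])

```text
time_s: 13.15
ee_pos: [0.5557, -0.1339, 0.0081]
tcp_rot: [-0.001, 0.999, 0.041, 0.003]
contact_force: [-0.0, -0.5, -0.2]
gripper_width: 0.0099
```

Emit:
play_rows(increments=[0.76,0.0007,0,0,0,0.76,0.001,0,0,0,0.76,0.001,0,0,0])

```text
time_s: 13.52
ee_pos: [0.5565, -0.1338, 0.0081]
tcp_rot: [-0.001, 0.999, 0.041, 0.003]
contact_force: [-2.4, 0.7, 1.9]
gripper_width: 0.0103
```

Emit:
play_rows(increments=[0.76,0.0004,0,0,0,0.76,0.0006,0,0,0])

```text
time_s: 13.78
ee_pos: [0.5567, -0.1339, 0.0081]
tcp_rot: [-0.001, 0.999, 0.041, 0.002]
contact_force: [-3.3, -0.1, 1.5]
gripper_width: 0.0101
```

```bash
python3 st.py; python3 wm.py w11
```

```text
13.775 [ 0.5567 -0.1339  0.0081] yaw 4.73 [-3.29 -0.14  1.46] 0.0101099917774259 zaxis [ 0.0043  0.0029 -1.    ]
13.775 [ 0.55670318 -0.13385339  0.00807591] [-0.0013598   0.99914564  0.04124582  0.00221893]
[([533, 286], [0.5728, -0.2444], [0.5638, -0.2605]), ([472, 296], [0.5662, -0.2179], [0.5562, -0.2304]), ([466, 377], [0.5223, -0.2275], [0.5062, -0.2413]), ([500, 399], [0.5091, -0.2494], [0.4913, -0.2662]), ([518, 396], [0.5113, -0.2584], [0.4938, -0.2764]), ([552, 303], [0.565, -0.2565], [0.5548, -0.2743])]
[([236, 161], [0.6158, -0.1137], [0.6126, -0.1119]), ([223, 277], [0.567, -0.1106], [0.5571, -0.1083]), ([327, 277], [0.5706, -0.1537], [0.5612, -0.1574]), ([330, 161], [0.6187, -0.1486], [0.6159, -0.1516])]
pred front edge [[357.5, 162.8], [182.4, 162.8], [15.8, 164.4]]
edge row 161 at col 182
edge row 160 at col 16
```

Emit:
play_rows(increments=[0.76,0.0006,0,0,0,0.76,0.0009,0,0,0,0.76,0.0009,0,0,0])

```text
time_s: 14.2
ee_pos: [0.5571, -0.1338, 0.0081]
tcp_rot: [-0.001, 0.999, 0.041, 0.002]
contact_force: [-4.4, 0.1, 3.9]
gripper_width: 0.0103
```

```bash
python3 st.py
```

```text
14.2 [ 0.5571 -0.1338  0.0081] yaw 4.73 [-4.43  0.13  3.86] 0.010336701571746912 zaxis [ 0.0031  0.0028 -1.    ]
```

Emit:
play_rows(increments=[0.76,0.0008,0,0,0,0.76,0.0012,0,-0.0002,0,0.76,0.0012,0,-0.0002,0])

```text
time_s: 14.58
ee_pos: [0.5573, -0.1338, 0.0081]
tcp_rot: [-0.001, 0.999, 0.041, 0.0]
contact_force: [-6.3, 0.1, 3.5]
gripper_width: 0.0101
```

```bash
python3 st.py; python3 wm.py w12
```

```text
14.575 [ 0.5573 -0.1338  0.0081] yaw 4.73 [-6.3   0.15  3.48] 0.010123900810873035 zaxis [ 7.0e-04  2.9e-03 -1.0e+00]
14.575 [ 0.55731559 -0.13377818  0.00811524] [-1.41161649e-03  9.99146712e-01  4.12756471e-02  4.20656533e-04]
[([533, 287], [0.573, -0.2444], [0.5638, -0.2606]), ([472, 295], [0.5674, -0.2177], [0.5573, -0.2302]), ([465, 376], [0.5234, -0.2269], [0.5073, -0.2407]), ([500, 399], [0.5096, -0.2495], [0.4916, -0.2664]), ([518, 395], [0.5124, -0.2583], [0.4948, -0.2764]), ([552, 303], [0.5656, -0.2564], [0.5554, -0.2742])]
[([235, 164], [0.6153, -0.1134], [0.6119, -0.1115]), ([223, 277], [0.5677, -0.1105], [0.5577, -0.1083]), ([328, 277], [0.5713, -0.154], [0.5619, -0.1578]), ([330, 164], [0.6183, -0.1487], [0.6153, -0.1517])]
pred front edge [[357.5, 165.8], [182.5, 165.8], [16.0, 167.2]]
edge row 164 at col 182
edge row 163 at col 16
```

Snug at 6.3 N with the heel at x about 0.5695 (0.568 expected) and yaw 4.8°. I'll back off, lift and re-check.

Emit:
play_rows(increments=[0.76,-0.006,0,0,0,0.76,-0.015,0,0,0,0.9,-0.03,0,-0.02,0,1,-0.0387,0,-0.06,0,1,-0.0387,0,-0.0965,0,1,-0.0387,0,-0.0965,-1,1,-0.0387,0,-0.0965,-1])

```text
time_s: 15.5
ee_pos: [0.5183, -0.1371, 0.1039]
tcp_rot: [-0.002, 0.999, 0.05, 0.0]
contact_force: [-1.2, -0.2, -1.0]
gripper_width: 0.0
```

```bash
python3 wm.py w13; python3 st.py
python3 - <<'E'
from h import *
for n,p in (('w9',None),('w13',None)):
    g=cv2.cvtColor(cv2.imread(f'pics/{n}.png'),cv2.COLOR_BGR2GRAY).astype(int)
    print(n,[int(30+np.argmin(np.diff(g[30:75,c]))+1) for c in (40,90,140,180,290)],[int(300+np.argmin(np.diff(g[rw,300:345]))+1) for rw in (5,15,25)])
E
```

```text
15.5 [ 0.51827665 -0.13706706  0.10391093] [-1.59963012e-03  9.98747809e-01  5.00016007e-02  3.07216854e-04]
[([194, 260], [0.4863, -0.0813], [0.4772, -0.0775]), ([149, 264], [0.4797, -0.049], [0.47, -0.0427]), ([157, 334], [0.4196, -0.0538], [0.4052, -0.0478]), ([194, 323], [0.4331, -0.0824], [0.4198, -0.0787])]
[([465, 178], [0.5641, -0.2581], [0.5612, -0.2684]), ([414, 179], [0.5598, -0.2239], [0.5565, -0.2314]), ([412, 268], [0.4956, -0.2371], [0.4872, -0.2457]), ([452, 263], [0.5022, -0.2655], [0.4944, -0.2764])]
[([314, 60], [0.6248, -0.1486], [0.6267, -0.1502]), ([256, 61], [0.6207, -0.1143], [0.6223, -0.1131]), ([243, 149], [0.5677, -0.1104], [0.5651, -0.109]), ([311, 150], [0.5714, -0.1537], [0.5691, -0.1556])]
pred front edge [[324.3, 53.8], [229.1, 52.0], [135.0, 51.8]]
edge row 56 at col 229
edge row 52 at col 135
15.55 [ 0.5178 -0.1369  0.1031] yaw 5.73 [ 1.17  0.62 -1.11] 0.0001191420717071334 zaxis [-0.0012  0.0038 -1.    ]
w9 [58, 58, 53, 53, 54] [323, 323, 323]
w13 [57, 57, 52, 52, 53] [324, 324, 323]
```

View pics/w13.png

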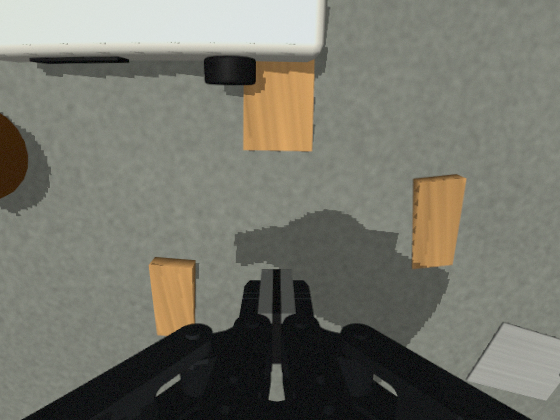

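The wedge sits squarely under the foot, heel at (243,149)–(311,150), and the stirrer's edges are unchanged from before the push (within 1 px). Now the press: over the spot first, then down.

Emit:
play_rows(increments=[1,0.04,0,0,0.5,1,0.09,0.001,0,1,1,0.125,0.0014,0,1,1,0.1282,0.0014,0.015,1,1,0.1282,0.0014,0.03,1,1,0.1282,0.0014,0.042,1,1,0.1282,0.0014,0.042,1])

```text
time_s: 16.42
ee_pos: [0.6434, -0.1251, 0.0587]
tcp_rot: [-0.003, 0.999, 0.041, -0.003]
contact_force: [0.6, -0.2, -0.3]
gripper_width: 0.0002
```

```bash
python3 st.py
```

```text
16.425 [ 0.6434 -0.1251  0.0587] yaw 4.7 [ 0.57 -0.17 -0.27] 0.00015359715369999351 zaxis [-0.0055  0.005  -1.    ]
```

Emit:
play_rows(increments=[1,0.0015,0,0.001,0,1,0.0015,0,0.002,0,1,0.0015,0,0.003,0,1,0.0015,0,0.0035,0])

```text
time_s: 16.92
ee_pos: [0.6452, -0.1251, 0.0561]
tcp_rot: [-0.002, 0.999, 0.041, -0.002]
contact_force: [-1.2, 0.2, 3.1]
gripper_width: 0.0002
```

Emit:
play_rows(increments=[1,0,0,0.0006,0,1,0,0,0.001,0,1,0,0,0.001,0])

```text
time_s: 17.3
ee_pos: [0.6452, -0.1252, 0.0561]
tcp_rot: [-0.002, 0.999, 0.041, -0.002]
contact_force: [-2.4, -0.1, 5.1]
gripper_width: 0.0004
```

Emit:
play_rows(increments=[1,0,0,0.001,0,1,0,0,0.002,0,1,0,0,0.002,0,1,0,0,0.002,0])

```text
time_s: 17.8
ee_pos: [0.6452, -0.1251, 0.0561]
tcp_rot: [-0.002, 0.999, 0.041, -0.002]
contact_force: [-3.8, 0.5, 8.6]
gripper_width: -0.0
```

```bash
python3 st.py
```

```text
17.8 [ 0.6452 -0.1251  0.0561] yaw 4.7 [-3.77  0.45  8.56] -1.1288580261255934e-05 zaxis [-0.0036  0.0041 -1.    ]
```

Pressed with 8.6 N, the tip stays at z = 56.1 mm, so the corner no longer gives. Letting go straight up and backing off to look.

Emit:
play_rows(increments=[1,0,0,-0.005,0,1,0,0,-0.02,0,1,0,0,-0.05,0,1,-0.04,0,-0.06,0,1,-0.09,0,-0.06,-0.5,1,-0.127,0,-0.048,-1,1,-0.127,0,-0.048,-1,1,-0.127,0,-0.048,-1])

```text
time_s: 18.8
ee_pos: [0.52, -0.136, 0.1056]
tcp_rot: [-0.002, 0.999, 0.05, -0.0]
contact_force: [0.2, -0.9, -0.1]
gripper_width: -0.0002
```

```bash
python3 st.py; python3 wm.py w14
python3 - <<'E'
from h import *
cv2.imwrite('pics/sceneE.png',viewer.camera('scene')); cv2.imwrite('pics/topE.png',viewer.camera('top'))
for n in ('w9','w13','w14'):
    g=cv2.cvtColor(cv2.imread(f'pics/{n}.png'),cv2.COLOR_BGR2GRAY).astype(int)
    print(n,[int(30+np.argmin(np.diff(g[30:75,c]))+1) for c in (40,90,140,180,290)],[int(300+np.argmin(np.diff(g[rw,300:345]))+1) for rw in (5,15,25)])
a=cv2.imread('pics/scene0.png')[170:310,165:325];b=cv2.imread('pics/sceneE.png')[170:310,165:325]
cv2.imwrite('pics/cmp.png',cv2.resize(np.hstack([a,b]),(800,350),interpolation=cv2.INTER_CUBIC))
E
```

```text
18.8 [ 0.52   -0.136   0.1056] yaw 5.69 [ 0.16 -0.89 -0.1 ] -0.00020038088984425042 zaxis [-9.0e-04  3.4e-03 -1.0e+00]
18.8 [ 0.51996798 -0.13604459  0.10559704] [-1.70700295e-03  9.98764122e-01  4.96705981e-02 -3.83328818e-04]
[([196, 261], [0.4864, -0.0813], [0.4772, -0.0776]), ([151, 265], [0.4797, -0.0488], [0.47, -0.0425]), ([161, 335], [0.4192, -0.0552], [0.4047, -0.0495]), ([196, 323], [0.4336, -0.0825], [0.4202, -0.0789])]
[([465, 179], [0.5647, -0.2582], [0.5617, -0.2685]), ([414, 180], [0.5603, -0.2237], [0.557, -0.2312]), ([413, 269], [0.4956, -0.2378], [0.4871, -0.2465]), ([452, 264], [0.5022, -0.2657], [0.4942, -0.2766])]
[([315, 62], [0.6255, -0.1485], [0.6273, -0.1501]), ([257, 64], [0.6208, -0.114], [0.6223, -0.1129]), ([245, 151], [0.5679, -0.1107], [0.5651, -0.1093]), ([312, 152], [0.5716, -0.1537], [0.5691, -0.1557])]
pred front edge [[325.4, 57.8], [231.2, 56.1], [138.1, 55.8]]
edge row 59 at col 231
edge row 55 at col 138
w9 [58, 58, 53, 53, 54] [323, 323, 323]
w13 [57, 57, 52, 52, 53] [324, 324, 323]
w14 [61, 60, 55, 55, 56] [326, 326, 325]
```

View pics/cmp.png

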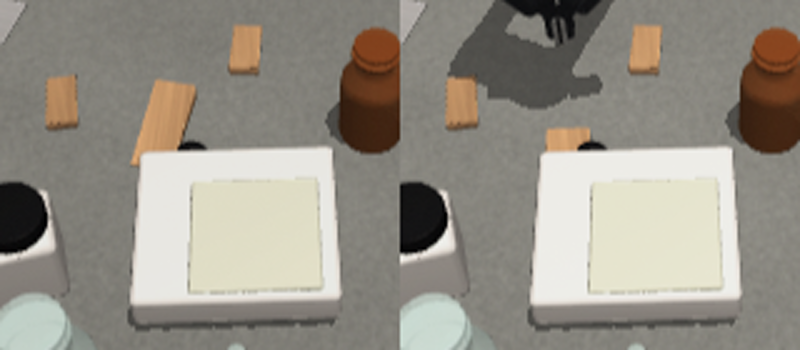

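Before (left) and after (right), the stirrer at (235,230), the jar and the bottle are unchanged. The wedge lies under the front right corner and the robot is clear. Handing in.

```bash
python3 -c "
from rig import r
print(r.finish_job())"
```

```text
the job is handed in; nothing more can be done
None
```

The wedge is snug and square under the stirrer's short foot, the press check passed, and the job is handed in at about 19 s of robot time.

- **Pushing:** Pushing on the heel alone did not straighten the wedge; it lagged the tool by 4 to 9°. I straddled it with the fingertips, without gripping or lifting, and turned it square. I then pushed it in with both fingertips until the push read 6.3 N.
- **Fit:** The wedge's yaw is 4.9°, against 4.7° for the stirrer, and its centreline is within about 1 mm of the foot. The heel stopped about 1.5 mm past the position I expected, which is within the 2 mm calibration.
- **Press check:** With 8.6 N down above the foot, the fingertip stayed at 56.1 mm, so the corner no longer gives. The sideways force reading rose to 3.8 N during this press.
- **After letting go:** The wedge's measured position did not change. The stirrer's front edge was within 1 to 3 pixels of its predicted place. The jar, the bottle and the two smaller wedges showed no movement in the pictures. I did not re-check the beaker, spatula and stopper, but the arm did not go near them.

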